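# Present the missing candle of a gift set

### The job

The blue gift box should hold one short, one medium and one long candle, but one of the three is missing: find out which, and draw a candle of that length out of the sloping wooden stand. Turn it upright, wick end up, and finish while still holding it steady over the middle of the gift box with its foot at least 10 cm above the counter, so that I can slip a paper sleeve on from below. Leave the other candles, including the one put aside in the narrow black tray, and everything else on the counter where they are.

Things in the scene. Friction and masses are not known exactly. Their poses are not given: they have to be found in the camera images.
- stand: fixed wooden candle stand, 300 mm wide (its y) and about 95 mm high, with three round bores in a row, 110 mm apart along its y, at y = -110, 0, +110. Origin on the counter under the stand's middle bore block; x points away from the row's front, z up. The bores are 25 mm wide and 55 mm deep and slope 36 degrees from vertical (the candles, loose in them, lean about 40): their mouths lean towards the stand's -x (the robot's side).
- candle_short: short beeswax-coloured round candle, 115 mm long, 22 mm diameter, about 51 g, standing in one of the stand's bores (any of the three). Origin at the centre of its foot (at the bottom of the bore); its z axis runs along the candle to the wick end, so z = 115 mm is the top; its upper 60 mm stand clear of the stand. Only a thin wick (9 mm) stands past that end, and it cannot be felt.
- candle_medium: medium beeswax-coloured round candle, 145 mm long, 22 mm diameter, about 64 g, standing in one of the stand's bores (any of the three). Origin at the centre of its foot (at the bottom of the bore); its z axis runs along the candle to the wick end, so z = 145 mm is the top; its upper 90 mm stand clear of the stand. Only a thin wick (9 mm) stands past that end, and it cannot be felt.
- candle_long: long beeswax-coloured round candle, 175 mm long, 22 mm diameter, about 77 g, standing in one of the stand's bores (any of the three). Origin at the centre of its foot (at the bottom of the bore); its z axis runs along the candle to the wick end, so z = 175 mm is the top; its upper 120 mm stand clear of the stand. Only a thin wick (9 mm) stands past that end, and it cannot be felt.
- packed_short: short candle like the one in the stand, 115 mm long, 22 mm diameter, lying on its side in a lane of the gift box or in the narrow tray. Origin at the middle of its length on its axis; its x axis runs along the candle.
- packed_medium: medium candle like the one in the stand, 145 mm long, 22 mm diameter, lying on its side in a lane of the gift box or in the narrow tray. Origin at the middle of its length on its axis; its x axis runs along the candle.
- packed_long: long candle like the one in the stand, 175 mm long, 22 mm diameter, lying on its side in a lane of the gift box or in the narrow tray. Origin at the middle of its length on its axis; its x axis runs along the candle.
- gift_box: fixed open blue gift box, 215 mm (x) by 116 mm (y), 32 mm high, with two walls along x that make three lanes about 35 mm wide; two lanes hold a candle, the one at +y is empty. Origin on the counter under the box's centre, z up.
- tray: fixed narrow black carton tray, 205 mm (x) by 44 mm (y), 26 mm high, beside the gift box on its -y side, with one candle put aside in it that does not belong to the set. Origin on the counter under its centre.
- matchbox: loose cardboard matchbox, 36 x 55 x 16 mm, near the robot; a bystander. Origin at the centre of its underside.
- vase_bottle: small green glass bottle, 48 mm diameter, 130 mm high; a bystander. Origin at the centre of its underside.
- mini_book: small orange book lying flat, 50 x 70 x 20 mm; a bystander. Origin at the centre of its underside.
- mug: white mug, 80 mm diameter, 90 mm high; a bystander. Origin at the centre of its underside.
- carton: flat black carton, 85 x 120 x 26 mm; a bystander. Origin at the centre of its underside.
- tin: low round metal tin, 60 mm diameter, 30 mm high; a bystander. Origin at the centre of its underside.
- candlestick: brass candlestick, 80 mm foot, 85 mm high; a bystander. Origin at the centre of its underside.
Mind the look-alikes: they are no part of the job. Leave any red or turquoise look-alike of the packed_medium alone.

How it is judged:
On the way:
1. the candle of the missing length is drawn out of the stand and held up (((horizontal distance between packed_short and tray below 0.03 m and height (world z) of candle_short above 0.09 m and contact force between the fingers and candle_short above 0.5 N and contact force between candle_short and stand below 0.1 N) or (horizontal distance between packed_medium and tray below 0.03 m and height (world z) of candle_medium above 0.09 m and contact force between the fingers and candle_medium above 0.5 N and contact force between candle_medium and stand below 0.1 N) or (horizontal distance between packed_long and tray below 0.03 m and height (world z) of candle_long above 0.09 m and contact force between the fingers and candle_long above 0.5 N and contact force between candle_long and stand below 0.1 N))), for 0.2 s.
At the end, for the whole second after the job is handed in: The stand's candle of the length lying in the tray (missing from the box) is held still in the fingers, within 0.17 rad of upright, wick up, foot over 90 mm above the counter and within 40 mm (level) of the box centre, touching neither stand nor box; other candles within 20 mm of their start (((horizontal distance between packed_short and tray below 0.03 m and angle between candle_short's own z axis and vertical below 0.17 rad and height (world z) of candle_short above 0.09 m and horizontal distance between candle_short and gift_box below 0.04 m and contact force between the fingers and candle_short above 0.5 N and linear speed of candle_short below 0.03 m/s and angular speed of candle_short below 0.3 rad/s and contact force between candle_short and stand below 0.1 N and contact force between candle_short and gift_box below 0.1 N and distance of each of candle_medium, candle_long, packed_short, packed_medium, packed_long from where it was at the start of the episode below 0.02 m) or (horizontal distance between packed_medium and tray below 0.03 m and angle between candle_medium's own z axis and vertical below 0.17 rad and height (world z) of candle_medium above 0.09 m and horizontal distance between candle_medium and gift_box below 0.04 m and contact force between the fingers and candle_medium above 0.5 N and linear speed of candle_medium below 0.03 m/s and angular speed of candle_medium below 0.3 rad/s and contact force between candle_medium and stand below 0.1 N and contact force between candle_medium and gift_box below 0.1 N and distance of each of candle_short, candle_long, packed_short, packed_medium, packed_long from where it was at the start of the episode below 0.02 m) or (horizontal distance between packed_long and tray below 0.03 m and angle between candle_long's own z axis and vertical below 0.17 rad and height (world z) of candle_long above 0.09 m and horizontal distance between candle_long and gift_box below 0.04 m and contact force between the fingers and candle_long above 0.5 N and linear speed of candle_long below 0.03 m/s and angular speed of candle_long below 0.3 rad/s and contact force between candle_long and stand below 0.1 N and contact force between candle_long and gift_box below 0.1 N and distance of each of candle_short, candle_medium, packed_short, packed_medium, packed_long from where it was at the start of the episode below 0.02 m))); the arm keeps its last pose, push and grip.
It fails at once if a candle of a length that is not missing is drawn or shifted by more than 20 mm ((not (horizontal distance between packed_short and tray below 0.03 m) and distance of candle_short from where it was at the start of the episode above 0.02 m) or (not (horizontal distance between packed_medium and tray below 0.03 m) and distance of candle_medium from where it was at the start of the episode above 0.02 m) or (not (horizontal distance between packed_long and tray below 0.03 m) and distance of candle_long from where it was at the start of the episode above 0.02 m)).
It fails at once if a candle in the gift box or tray is shifted by more than 20 mm (distance of any of packed_short, packed_medium, packed_long from where it was at the start of the episode above 0.02 m).
It fails at once if another thing on the counter is shifted by more than 30 mm or knocked over (distance of any of matchbox, vase_bottle, mini_book, mug, carton, tin, candlestick from where it was at the start of the episode above 0.03 m or angle between any of matchbox, vase_bottle, mini_book, mug, carton, tin, candlestick's own z axis and vertical above 0.5 rad).
It also fails if it takes over 35 s, if anything falls off the work surface, if the arm or the gripper's body presses on something with over 40 N, if the wrist force passes 120 N, or if a joint passes its speed limit or range.

### The arm

A 7-joint arm with a two-finger parallel gripper is mounted at the origin on the work surface. World frame = base frame: x ahead of the robot, y to its left, z up, the work surface at z = 0. Lengths are in m, angles in rad, forces in N, time in s.
With the tool pointing down it reaches from about 0.4 to 0.85 m from the base axis. Payload 4.5 kg.
Tool frame: the origin (TCP) lies between the finger pads; the fingertips stand 19 mm ahead of it and the grasp point (between the pads) is the TCP (r.tips_ahead is the distance from the TCP to the fingertips, in m); z points along the fingers, y is the line along which they close (so a half turn about z gives the same grasp; the last joint's range is limited). The gripper opens to 88 mm and grips with 3 to 60 N. Pads are 18 mm wide; open, the fingers measure 123 mm over their backs; the gripper's body (75 mm by 187 mm) begins 45 mm behind the grasp point.
Start: joints at [-1.143, 0.689, -0.195, 1.565, 0.157, 0.902, -0.215], TCP at [0.24, 0.577, 0.233] pointing down, gripper open.
Joint ranges: [-3.01, 3.01], [-0.46, 2.08], [-1.47, 1.51], [0.13, 2.56], [-1, 4.14], [0.04, 2.09], [-2.66, 2.66]. Speed limits (rad/s): [2.57, 2.57, 3.14, 3.14, 3.14, 3.14, 3.14].

### API

Orientations are given as a unit quaternion [x, y, z, w].
In Python, from plant import r, cams, models gives the robot as it stands. The module is installed in compiled form; this text tells all that it offers.
- The arm moves only by the tool jog_arm, never from a script. Its arguments are lists of equal length, an entry for each row: "turn": the turn, a rotation vector about the tool's x, y, z in rad, a list of three; "translation": the shift along the tool's x, y, z in m, a list of three; "grip": the closure, from 0 (fully open) to 1 (shut). In form: {"turn": [[ax, ay, az], ...], "translation": [[tx, ty, tz], ...], "grip": [grip, ...]}. A call has 1 to 20 rows; each row is the pose to reach, as a shift and turn from the pose commanded when the call began, along the tool's axes at that moment; what a row does not reach only later rows make up. A row lasts 1/8 s, in which the tool goes at most 62.5 mm and 10.7 degrees, less where a joint would pass 70% of its speed; a pose out of reach is approached as far as the arm can. A call with a gripper value outside its range is refused whole. The fingers move at their own pace and stop on an object; "force" is the grip in N (left out, the last holds). Time passes only in rows, so rows that repeat a pose let the fingers close. It gives the time, the measured TCP pose, the force, the opening and the grip force at its end, in the units of the state.
- r.get_state(): the state, without advancing time (a new reading comes with each control period).
- cams.snapshot(name): name is "scene" or "top" or "wrist"; returns the picture (480x640x3 uint8, red, green, blue); there is no depth.
- cams.camera_params(name): a dict with "fx", "fy", "cx", "cy" (pixels), "k1" (the pictures are not rectified: a ray, as slopes to the right and down, at radius r is drawn at 1 + k1 r^2 times it, then the intrinsics apply), "eye" and "orientation" of the camera in the world. Camera axes: x right, y up, looking along -z (the intrinsics and any distortion apply to the point x, -y, -z); pixel columns grow to the right and rows downward; lengths in m; the calibration is good to about 2 mm. A picture is of the moment at which its call begins: read the wrist's pose just before it. camera_params takes no time and is no camera call; for the wrist camera it gives the pose at the moment of the call.
- r.finish_job(): hands the job in; it is judged then, once.
Trained networks look in the newest picture that a camera, given by its name, has taken for a name from the list of things; names that differ only in an ending like _2 or _b are one class to them, and where a whole thing is asked for, a point or a joint stands for the part that bears it (a point fixed in the world has none). Each returns a list of dicts, best first, with "p" (0 to 1); they miss things now and then, are a little off and sometimes report something else, mostly with a low value. They report only what shows in the picture. A call takes as long as a camera call. They do not tell look-alikes from the thing itself.
- models.find_in(camera, name): "position" ([x, y, z] in m, in world coordinates, good to about 4 mm: the middle of the surface that is visible of it).
- models.masks_of(camera, name): "pixels" (480x640 bool, what is visible of it).
- models.place_of(camera, name): "position" ([x, y, z] in m, in world coordinates, good to about 4 mm: a listed point, or the origin of a listed thing).
The state is a dict: "clock": time; "q": joint angles; "qd": joint speeds; "joint_torque": joint torques, N m; "tool_pos": TCP position; "eef_rot": TCP orientation; "contact_force": force on the tool from outside, world axes, zero at the start; "moment": the same for the moment, N m; "opening": opening from 0.0 (shut) to 1.0 (fully open); "finger_force": force on a finger pad.
Only numpy, scipy, OpenCV 4.12 (cv2) and the standard library are available. Lean on these libraries where they do the work, as an engineer would, in place of code of your own. Each camera call takes 0.05 s, during which the arm holds its last target. There are 200 camera calls.

## Working session

There is one attempt and no reset: what is moved stays moved. The work goes in short steps, Python scripts to look and compute and a tool call to move; the robot and the scene stay as the last step left them, time stands still between calls to the robot, and variables do not carry over. Pictures are saved under pics/ and viewed, at most 10 in all, crops included, and the job is handed in when it is done.

Besides the shell and the picture viewer there is one more tool, called in YAML: its name, and indented under it one key for each argument. jog_arm: Moves the arm, as the interface text tells. Its arguments: {"type":"object","properties":{"turn":{"type":"array"},"translation":{"type":"array"},"grip":{"type":"array"},"force":{"type":"number"}},"required":["turn","translation","grip"]}

```bash
mkdir -p pics
python3 - <<'E'
from plant import r,cams,models
import cv2,numpy as np
for c in ["scene","top"]:
    im=cams.snapshot(c); cv2.imwrite(f"pics/{c}0.png",im[:,:,::-1])
    p=cams.camera_params(c); print(c,p)
    for n in ["stand","candle_short","candle_medium","candle_long","packed_short","packed_medium","packed_long","gift_box","tray","vase_bottle","mug","candlestick"]:
        print(n,[(np.round(d["position"],3).tolist(),round(d["p"],2)) for d in models.place_of(c,n)[:3]])
s=r.get_state();print(s["clock"],s["tool_pos"],s["eef_rot"],s["opening"])
E
```

```text
scene {'fx': 486.93907255204914, 'fy': 486.93907255204914, 'cx': 313.12564203316407, 'cy': 236.9812312999392, 'k1': -0.020647665447360044, 'eye': array([1.17785614, 0.60015888, 0.9624368 ]), 'orientation': array([0.14815907, 0.34288044, 0.84134987, 0.39065622])}
stand [([0.623, 0.067, -0.001], 0.62), ([0.506, -0.295, 0.014], 0.5)]
candle_short []
candle_medium []
candle_long []
packed_short [([0.506, -0.292, 0.014], 0.72)]
packed_medium [([0.307, -0.42, 0.009], 0.71), ([0.517, -0.366, 0.021], 0.61)]
packed_long [([0.505, -0.255, 0.016], 0.72), ([0.506, -0.258, -0.003], 0.54), ([0.62, 0.066, -0.001], 0.41)]
gift_box [([0.39, 0.353, 0.0], 0.59)]
tray [([0.518, -0.364, 0.002], 0.71)]
vase_bottle [([0.743, -0.069, 0.001], 0.63)]
mug [([0.608, 0.456, -0.003], 0.97)]
candlestick [([0.795, 0.066, -0.003], 0.68)]
top {'fx': 533.5326794907871, 'fy': 533.5326794907871, 'cx': 321.4945791128407, 'cy': 240.70444515401172, 'k1': -0.04697659466761416, 'eye': array([0.34406392, 0.04035931, 1.27411284]), 'orientation': array([ 0.04999196, -0.06595145, -0.69936224,  0.70996033])}
stand [([0.621, 0.073, 0.005], 0.56)]
candle_short []
candle_medium [([0.604, 0.181, 0.037], 0.61)]
candle_long [([0.61, 0.068, 0.037], 0.71), ([0.515, -0.363, 0.016], 0.4)]
packed_short [([0.504, -0.288, 0.01], 0.64)]
packed_medium [([0.27, -0.225, 0.013], 0.71), ([0.309, -0.42, 0.01], 0.61), ([0.515, -0.366, 0.015], 0.57)]
packed_long [([0.499, -0.252, 0.017], 0.9)]
gift_box [([0.5, -0.258, 0.002], 0.76)]
tray [([0.514, -0.368, 0.004], 0.73), ([0.605, 0.459, -0.004], 0.27)]
vase_bottle [([0.743, -0.068, 0.003], 0.7), ([0.464, 0.479, -0.001], 0.65)]
mug []
candlestick [([0.798, 0.067, 0.001], 0.92)]
1.3 [0.23980919 0.57718908 0.23344151] [1.95618252e-01 9.80680120e-01 3.96727389e-05 1.12880341e-05] 1.002160655966307
```

View pics/top0.png

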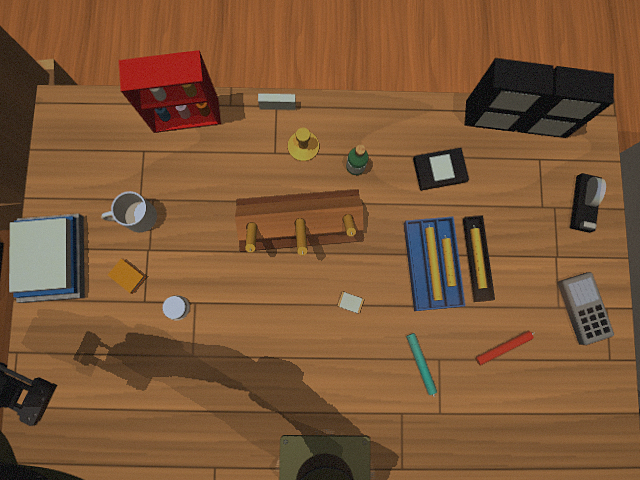

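View pics/scene0.png

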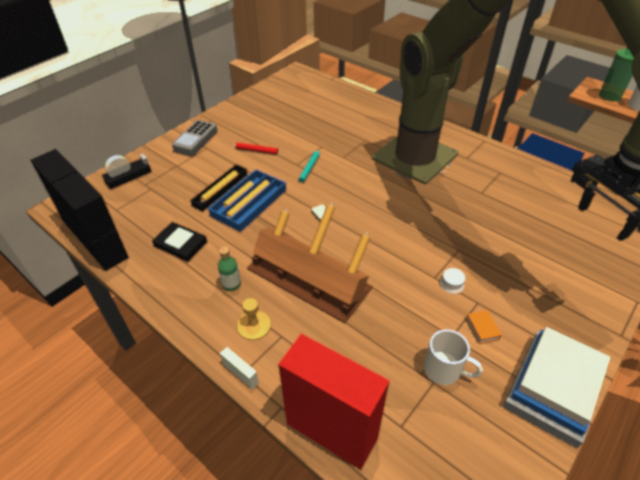

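The top view shows the tray candle at (479,257), about 63 px or roughly 149 mm long. The box candles are at (433,263), about 73 px (long), and (449,262), about 50 px (short), so medium is missing. The stand candidates are left (250,237), middle (302,236, the longest) and right (349,225, the shortest). The left one fits medium. The red and turquoise sticks are look-alikes. I'll confirm with a crop and measure.

```bash
cat > h.py <<'E'
import numpy as np,cv2
from scipy.spatial.transform import Rotation as R
from plant import r,cams,models
def proj(p,P):
    P=np.atleast_2d(P); c=R.from_quat(p["orientation"]).inv().apply(P-p["eye"])
    u=np.c_[c[:,0],-c[:,1]]/(-c[:,2:]); u=u*(1+p["k1"]*(u**2).sum(1,keepdims=True))
    return u*[p["fx"],p["fy"]]+[p["cx"],p["cy"]]
E
python3 - <<'E'
from h import *
a=[]
for c,(x0,y0,x1,y1) in {"top":(225,180,375,260),"scene":(240,190,390,320)}.items():
    im=cams.snapshot(c); 
    np.save(f"{c}.npy",im)
    a.append(cv2.resize(im[y0:y1,x0:x1],None,fx=4,fy=4,interpolation=cv2.INTER_CUBIC)[:, :600])
    for n in ["candle_short","candle_medium","candle_long","stand"]:
        for m in models.masks_of(c,n)[:3]:
            ys,xs=np.nonzero(m["pixels"]); 
            print(c,n,round(m["p"],2),len(xs),xs.min(),xs.max(),ys.min(),ys.max())
a[1]=cv2.resize(a[1],None,fx=.5,fy=.5); a[1]=np.pad(a[1],((0,0),(0,600-a[1].shape[1]),(0,0)))
cv2.imwrite("pics/crop1.png",np.vstack(a)[:,:,::-1])
E
```

```text
top candle_short 0.56 204 343 355 214 235
top candle_short 0.21 1475 101 156 192 231
top candle_medium 0.76 246 246 255 223 251
top candle_long 0.9 367 295 307 218 254
top candle_long 0.6 338 338 362 292 312
top candle_long 0.49 183 344 355 214 235
top stand 0.7 5830 235 363 189 251
top stand 0.56 270 245 256 222 251
scene candle_short 0.62 202 275 288 211 235
scene candle_medium 0.68 411 348 369 233 272
scene candle_medium 0.44 183 275 288 210 234
scene candle_medium 0.41 2084 425 481 329 383
scene candle_long 0.62 347 311 332 206 251
scene candle_long 0.27 5988 248 372 227 321
scene stand 0.57 6028 248 372 227 322
```

View pics/crop1.png

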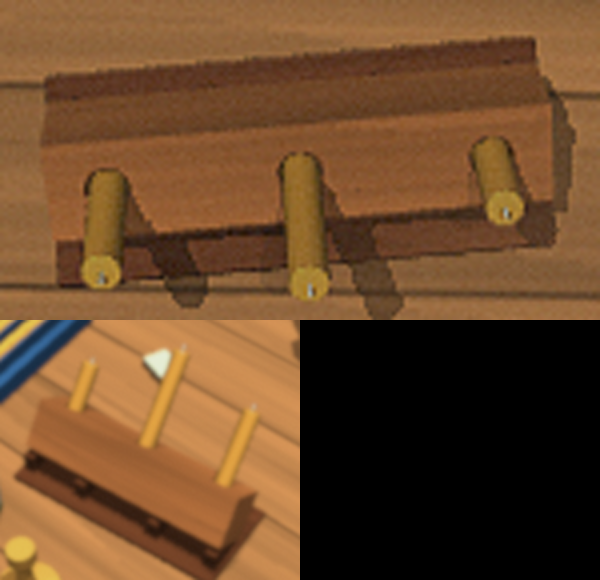

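The crop confirms it: the left candle at (250,237) stands out more than the short one at right and less than the long one in the middle. That makes it the medium candle. Next I'll fit the geometry.

```bash
cat > fit.py <<'E'
from h import *
from scipy.optimize import least_squares
L=[.145,.175,.115]; Y=[.11,0,-.11]
T=np.array([[250.4,248],[302.4,250.8],[351.5,232]]); S=np.array([[366,233.5],[331.5,203.5],[286,210.5]])
pt,ps=cams.camera_params("top"),cams.camera_params("scene")
def axes(v):
    x,y,w,h,l=v; Rz=R.from_euler("z",w)
    f=Rz.apply([[0,k,0] for k in Y])+[x,y,h]; return f,Rz.apply([-np.sin(l),0,np.cos(l)])
def res(v):
    f,d=axes(v)
    a=[proj(pt,f[i]+L[i]*d)[0]-T[i] for i in range(3)]+[proj(ps,f[i]+(L[i]+.009)*d)[0]-S[i] for i in range(3)]
    return np.r_[np.ravel(a),(v[4]-np.radians(40))*30,(v[3]-.037)*200]
if __name__=="__main__":
    s=least_squares(res,[.61,.07,.05,.037,.7])
    print(s.x,np.degrees(s.x[4])); print(np.round(s.fun,1)); f,d=axes(s.x); print(f[0],d,f[0]+.145*d)
    np.save("fit.npy",np.r_[f[0],d])
    # axis of medium from each mask
    for c,p in (("top",pt),("scene",ps)):
        cams.snapshot(c); m=models.masks_of(c,"candle_medium")[0]["pixels"]; ys,xs=np.nonzero(m)
        print(c,"mask mean",xs.mean(),ys.mean()); print(np.round(proj(p,[f[0]+t*d for t in(.06,.1,.145)]),1), cv2.fitLine(np.c_[xs,ys].astype(np.float32),cv2.DIST_L2,0,.01,.01).ravel())
    for n in ["gift_box","tray"]:
        for c in ("top","scene"): print(n,c,[(np.round(q["position"],3),round(q["p"],2)) for q in models.place_of(c,n)])
E
python3 fit.py
```

```text
[0.61926468 0.06849491 0.10550359 0.03317318 0.71333139] 40.87087814335305
[ 0.  -0.  -0.1  0.2 -0.7 -0.  -0.  -0.2 -0.5  0.3 -0.2 -0.8  0.5 -0.8]
[0.60768081 0.17788327 0.03317318] [-0.6507181  -0.06890896  0.75618616] [0.51332668 0.16789147 0.14282017]
top mask mean 250.72363636363636 236.8581818181818
[[251.7 228.1]
 [251.1 237.2]
 [250.4 248. ]] [ 8.6656183e-02 -9.9623829e-01  2.5072363e+02  2.3685818e+02]
scene mask mean 358.7350427350427 253.04558404558404
[[351.  269.9]
 [357.3 254.5]
 [364.5 236.9]] [  0.379699   -0.9251101 358.73505   253.04558  ]
gift_box top [(array([ 0.5  , -0.256, -0.   ]), 0.9)]
gift_box scene [(array([ 0.507, -0.255, -0.003]), 0.92), (array([ 0.504, -0.292,  0.014]), 0.63), (array([ 0.504, -0.253,  0.017]), 0.24)]
tray top [(array([ 0.514, -0.365,  0.004]), 0.6)]
tray scene [(array([ 0.517, -0.362,  0.   ]), 0.73), (array([ 0.501, -0.259,  0.014]), 0.44), (array([ 0.606,  0.455, -0.002]), 0.29)]
```

```bash
cat >> h.py <<'E'
def rel(pos,Rm):
    s=r.get_state(); R0=R.from_quat(s["eef_rot"])
    return np.round((R0.inv()*Rm).as_rotvec(),3).tolist(), np.round(R0.inv().apply(np.array(pos)-s["tool_pos"]),4).tolist()
def grasp():
    v=np.load("fit.npy"); f,d=v[:3],v[3:]; z=-d; x=np.cross([0,0,1],z)  # y ~ in plane, pointing up-out
    x=-x/np.linalg.norm(x)*1; x*=1
    y=np.cross(z,x)
    if y[0]<0: x,y=-x,-y
    return f,d,R.from_matrix(np.c_[x,y,z])
E
python3 - <<'E'
from h import *
f,d,G=grasp(); print(G.as_matrix())
for s in (.26,.205,.122): print(s,f+s*d,rel(f+s*d,G))
E
```

```text
[[-1.05307976e-01  7.51981503e-01  6.50718102e-01]
 [ 9.94439656e-01  7.96324341e-02  6.89089641e-02]
 [ 5.55111512e-17  6.54356550e-01 -7.56186158e-01]]
0.26 [0.4384941  0.15996694 0.22978158] ([-0.643, -0.382, 1.024], [-0.3436, -0.3091, 0.0037])
0.205 [0.4742836  0.16375693 0.18819134] ([-0.643, -0.382, 1.024], [-0.3752, -0.2919, 0.0452])
0.122 [0.5282932  0.16947638 0.12542789] ([-0.643, -0.382, 1.024], [-0.4229, -0.2659, 0.108])
```

jog_arm:
  turn:
    - [-0.1,-0.06,0.16]
    - [-0.2,-0.12,0.32]
    - [-0.3,-0.18,0.48]
    - [-0.4,-0.24,0.64]
    - [-0.5,-0.3,0.8]
    - [-0.6,-0.36,0.95]
    - [-0.643,-0.382,1.024]
    - [-0.643,-0.382,1.024]
    - [-0.643,-0.382,1.024]
    - [-0.643,-0.382,1.024]
  translation:
    - [-0.04,-0.035,-0.02]
    - [-0.08,-0.07,-0.03]
    - [-0.12,-0.11,-0.03]
    - [-0.17,-0.155,-0.03]
    - [-0.21,-0.19,-0.03]
    - [-0.25,-0.225,-0.02]
    - [-0.3,-0.27,-0.01]
    - [-0.344,-0.309,0.004]
    - [-0.344,-0.309,0.004]
    - [-0.344,-0.309,0.004]
  grip: [0,0,0,0,0,0,0,0,0,0]

```text
clock: 3.45
tool_pos: [0.4015, 0.212, 0.2315]
eef_rot: [0.582, 0.761, 0.162, 0.237]
contact_force: [0.4, -1.1, 0.1]
opening: 1.0
finger_force: 0.0
```

Run:
```python
from h import *
f,d,G=grasp(); s=r.get_state(); print(s["clock"],np.round(s["q"],3))
for t in (.26,.205,.122): print(t,rel(f+t*d,G))
```

```text
3.45 [-0.797  0.47  -0.211  2.51   1.823  0.605 -2.477]
0.26 ([-0.145, 0.073, 0.191], [-0.0576, 0.015, 0.0232])
0.205 ([-0.145, 0.073, 0.191], [-0.0544, 0.0232, 0.0775])
0.122 ([-0.145, 0.073, 0.191], [-0.0495, 0.0357, 0.1594])
```

```bash
cat > kin.py <<'E'
from h import *
import itertools
from scipy.optimize import least_squares
def fk(p,q,sg):
    h,L1,L2,Lt,b,t,a1,a2=p; Q=np.array(q)*sg
    T=R.from_euler("z",b+Q[0]); P=np.array([0,0,h])
    T=T*R.from_euler("y",Q[1])*R.from_euler("z",Q[2]); P=P+T.apply([a1,0,L1])
    T=T*R.from_euler("y",Q[3])*R.from_euler("z",Q[4]); P=P+T.apply([a2,0,L2])
    T=T*R.from_euler("y",Q[5])*R.from_euler("z",Q[6]+t); return P+T.apply([0,0,Lt]),T
E
cat > kfit.py <<'E'
from kin import *
D=[([-1.143,.689,-.195,1.565,.157,.902,-.215],[.23981,.57719,.23344],[.195618,.98068,0,0])]
s=r.get_state(); D.append((s["q"],s["tool_pos"],s["eef_rot"]))
best=[]
for sg in itertools.product([1,-1],repeat=7):
    if sg[1]<0: continue
    def res(p):
        o=[]
        for q,x,e in D:
            P,T=fk(p,q,sg); o+=[(P-x)*5,(T.inv()*R.from_quat(e)).as_rotvec()]
        return np.r_[np.ravel(o),p[6]*.01,p[7]*.01]
    for b in (0,1.6,3.1,-1.6):
      for t in (0,1.6,3.1,-1.6):
        z=least_squares(res,[.35,.42,.4,.25,b,t,0,0],max_nfev=40); best.append((z.cost,sg,z.x))
best.sort(key=lambda a:a[0])
for c in best[:4]: print(c[0],c[1],np.round(c[2],4))
np.savez("kin.npz",p=best[0][2],sg=best[0][1])
E
time python3 kfit.py
```

```text
4.135351082116377e-06 (-1, 1, -1, 1, -1, 1, -1) [ 1.1420e-01  8.5040e-01  1.2230e-01  7.2660e-01 -3.0000e-04 -4.7126e+00
 -1.7210e-01 -2.0090e-01]
4.135351082116388e-06 (-1, 1, -1, 1, -1, 1, -1) [ 1.1420e-01  8.5040e-01  1.2230e-01  7.2660e-01 -3.0000e-04 -4.7126e+00
 -1.7210e-01 -2.0090e-01]
4.1353510821164065e-06 (-1, 1, -1, 1, -1, 1, -1) [ 1.1420e-01  8.5040e-01  1.2230e-01  7.2660e-01 -3.0000e-04  1.5705e+00
 -1.7210e-01 -2.0090e-01]
4.135351082116429e-06 (-1, 1, -1, 1, -1, 1, -1) [ 1.1420e-01  8.5040e-01  1.2230e-01  7.2660e-01 -3.0000e-04  1.5705e+00
 -1.7210e-01 -2.0090e-01]
real	0m44.891s
user	0m45.430s
sys	0m0.044s
```

```bash
cat > kfit2.py <<'E'
from kin import *
sg=(-1,1,-1,1,-1,1,-1)
D=[([-1.143,.689,-.195,1.565,.157,.902,-.215],[.23981,.57719,.23344],[.195618,.98068,0,0])]
s=r.get_state(); D.append((s["q"],s["tool_pos"],s["eef_rot"]))
full=lambda p:np.r_[p[:4],0,np.pi/2,0,0]
z=least_squares(lambda p:np.ravel([fk(full(p),q,sg)[0]-x for q,x,e in D]),[.35,.42,.4,.25])
print(np.round(z.x,4),np.round(z.fun,4),[ (fk(full(z.x),q,sg)[1].inv()*R.from_quat(e)).magnitude() for q,x,e in D])
P=full(z.x); np.save("kp.npy",P)
E
cat >> kin.py <<'E'
SG=(-1,1,-1,1,-1,1,-1)
LO=np.array([-3.01,-.46,-1.47,.13,-1,.04,-2.66]);HI=np.array([3.01,2.08,1.51,2.56,4.14,2.09,2.66])
def ik(P,pos,Rm,q0,w=.02):
    z=least_squares(lambda q:np.r_[(fk(P,q,SG)[0]-pos)*10,(fk(P,q,SG)[1].inv()*Rm).as_rotvec()*3,w*(q-q0)],np.clip(q0,LO+.01,HI-.01),bounds=(LO,HI))
    a,b=fk(P,z.x,SG); return z.x,np.linalg.norm(a-pos)*1e3,np.degrees((b.inv()*Rm).magnitude())
E
python3 kfit2.py
python3 - <<'E'
from kin import *
P=np.load("kp.npy"); f,d,G=grasp(); np.set_printoptions(precision=3,suppress=True)
row=np.array([-.1053,.9944,0]); s=.125
q0=r.get_state()["q"]
for sgn in (1,-1):
  for tilt in (0,.2,.4,.7):
    z=np.array([np.sin(tilt)*.9944,np.sin(tilt)*.1053,-np.cos(tilt)]); y=sgn*row
    Rm=R.from_matrix(np.c_[np.cross(y,z),y,z])
    for n,qs in (("cur",q0),("nat",[-.4,.6,-.2,1.7,.1,.8,-.2+1.57*sgn])):
        print(sgn,tilt,n,*ik(P,f+s*d,Rm,np.array(qs)))
E
```

```text
[0.3829 0.5682 0.3283 0.3925] [-0.0443  0.0056 -0.0078 -0.0011  0.0242  0.0078] [0.0011157728300291115, 1.1174851121785396e-15]
1 0 cur [ 0.23   1.013 -1.13   1.86   1.086  1.05   0.306] 0.053543019518451036 0.018769344299314206
1 0 nat [-0.277  0.743 -0.06   1.859  0.079  0.542  1.287] 0.005392057241150708 0.0016227995371079244
1 0.2 cur [ 0.079  0.81  -0.76   2.095  1.318  0.611  0.027] 0.07750566515674359 0.02828668206751346
1 0.2 nat [-0.377  0.693  0.055  2.094  0.068  0.161  1.272] 0.0138513239539146 0.004847293003658435
1 0.4 cur [-0.395  0.705  0.011  2.326  2.782  0.293 -1.488] 0.015105425265677794 0.005117466892057185
1 0.4 nat [ 0.131  0.915 -0.996  2.325  1.852  0.908 -0.565] 0.06583493073321674 0.024876695573684066
1 0.7 cur [-0.459  0.849 -0.051  2.56   2.78   0.913 -1.637] 13.26402238119399 3.024063623184987
1 0.7 nat [ 0.028  1.147 -1.185  2.56   2.066  1.526 -0.932] 13.248823425368911 3.02650334799212
-1 0 cur [ 0.032  0.822 -0.633  1.859  0.73   0.708 -2.494] 0.019828266722127175 0.007867451189273397
-1 0 nat [-0.277  0.743 -0.06   1.859  0.079  0.542 -1.854] 0.005391934381943392 0.0016235483533092556
-1 0.2 cur [-0.221  0.701 -0.207  2.094  0.86   0.245 -2.66 ] 0.004891984511643773 0.0029069965645064106
-1 0.2 nat [-0.377  0.693  0.055  2.094  0.067  0.161 -1.869] 0.01384781264773032 0.004846663315180603
-1 0.4 cur [-0.463  0.674  0.122  2.162  0.817  0.04  -2.66 ] 15.825371979971612 5.966283854318643
-1 0.4 nat [-0.463  0.674  0.122  2.162  0.817  0.04  -2.66 ] 15.825567411513312 5.966264049160501
-1 0.7 cur [-0.743  0.677  0.381  2.146  0.679  0.04  -2.66 ] 49.9011137100681 18.99193605260086
-1 0.7 nat [-0.744  0.677  0.382  2.146  0.678  0.04  -2.66 ] 49.90054815393287 18.99198831250604
```

```bash
cat >> h.py <<'E'
def down(tilt=0,az=np.arctan2(.1053,.9944)):
    c,s_=np.cos(az),np.sin(az); z=np.array([np.sin(tilt)*c,np.sin(tilt)*s_,-np.cos(tilt)]); y=np.array([-s_,c,0])
    return R.from_matrix(np.c_[np.cross(y,z),y,z])
E
python3 - <<'E'
from h import *
f,d,G=grasp(); g=f+.125*d; print(g, rel([g[0],g[1],.28],down()))
E
```

```text
[0.52634104 0.16926965 0.12769645] ([0.329, 0.539, -1.369], [-0.0757, 0.1148, 0.0292])
```

jog_arm:
  turn:
    - [0.04,0.065,-0.165]
    - [0.08,0.13,-0.33]
    - [0.12,0.195,-0.495]
    - [0.16,0.26,-0.66]
    - [0.2,0.325,-0.825]
    - [0.24,0.39,-0.99]
    - [0.28,0.455,-1.155]
    - [0.32,0.52,-1.32]
    - [0.329,0.539,-1.369]
    - [0.329,0.539,-1.369]
    - [0.329,0.539,-1.369]
    - [0.329,0.539,-1.369]
  translation:
    - [0,0,-0.03]
    - [0,0.01,-0.05]
    - [-0.01,0.02,-0.05]
    - [-0.02,0.04,-0.04]
    - [-0.03,0.06,-0.03]
    - [-0.05,0.08,-0.01]
    - [-0.06,0.1,0.01]
    - [-0.076,0.115,0.029]
    - [-0.076,0.115,0.029]
    - [-0.076,0.115,0.029]
    - [-0.076,0.115,0.029]
    - [-0.076,0.115,0.029]
  grip: [0,0,0,0,0,0,0,0,0,0,0,0]

```text
clock: 4.95
tool_pos: [0.5267, 0.168, 0.2805]
eef_rot: [0.003, 1.0, 0.008, 0.022]
contact_force: [-0.3, -0.4, 0.2]
opening: 0.998
finger_force: 0.0
```

Run:
```python
from h import *
f,d,G=grasp(); g=f+.125*d; s=r.get_state(); print(s["clock"],np.round(s["q"],3))
print(g,rel([g[0],g[1],.28],down()),rel(g,down()))
im=cams.snapshot("wrist"); cv2.imwrite("pics/w1.png",im[:,:,::-1]); p=cams.camera_params("wrist")
print(proj(p,[f+t*d for t in(.06,.1,.145,.154)]))
```

```text
4.95 [ 0.062  0.598 -0.756  1.754  0.511  0.945  0.666]
[0.52634104 0.16926965 0.12769645] ([0.014, 0.045, -0.112], [0.0004, 0.0012, 0.0005]) ([0.014, 0.045, -0.112], [0.007, -0.0012, 0.1526])
[[318.8177005  237.31125277]
 [316.1183234  219.02851759]
 [312.25646044 192.87325567]
 [311.34690767 186.71328118]]
```

View pics/w1.png

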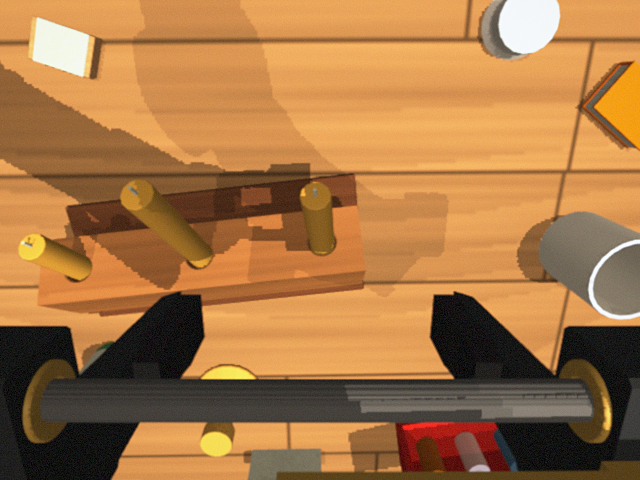

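The wrist picture shows the medium candle from (320,245) to its wick at (316,186), within about 2 mm of the fit, and the fingers straddle it. I'll go down and close.

jog_arm:
  turn:
    - [0.014,0.045,-0.112]
    - [0.014,0.045,-0.112]
    - [0.014,0.045,-0.112]
    - [0.014,0.045,-0.112]
    - [0.014,0.045,-0.112]
    - [0.014,0.045,-0.112]
    - [0.014,0.045,-0.112]
    - [0.014,0.045,-0.112]
    - [0.014,0.045,-0.112]
    - [0.014,0.045,-0.112]
    - [0.014,0.045,-0.112]
    - [0.014,0.045,-0.112]
  translation:
    - [0.001,0,0.01]
    - [0.003,0,0.05]
    - [0.006,0,0.09]
    - [0.008,0,0.125]
    - [0.009,0,0.15]
    - [0.009,0,0.15]
    - [0.009,0,0.15]
    - [0.009,0,0.15]
    - [0.009,0,0.15]
    - [0.009,0,0.15]
    - [0.009,0,0.15]
    - [0.009,0,0.15]
  grip: [0,0,0,0,0,0,0,1,1,1,1,1]
  force: 20

```text
clock: 6.5
tool_pos: [0.5243, 0.1714, 0.13]
eef_rot: [-0.051, 0.999, 0.0, 0.001]
contact_force: [0.5, 0.4, -0.3]
opening: 0.457
finger_force: 0.0
```

Run:
```python
from kin import *
np.set_printoptions(precision=3,suppress=True)
f,d,G=grasp(); s=r.get_state(); print(s["clock"],s["q"],s["opening"],s["finger_force"],s["contact_force"])
R0=R.from_quat(s["eef_rot"]); print("d in tool",R0.inv().apply(d), "tool z",R0.as_matrix()[:,2])
P=np.load("kp.npy")
c=np.array([.503,-.256,.0])
for az in (.106,-.2,-.45,-.7):
    Rm=down(-.713,az); print(az,*ik(P,c+[0,0,.13+.128],Rm,s["q"],.1)); print(rel(c+[0,0,.258],Rm))
```

```text
6.5 [-0.032  0.81  -0.635  1.87   0.725  0.706  0.579] 0.4569413077601548 0.0 [ 0.492  0.366 -0.283]
d in tool [ 0.653 -0.002 -0.757] tool z [ 0.002  0.    -1.   ]
0.106 [ 0.486  1.077 -0.614  0.931  0.624  1.979  1.661] 1.1219706941888519 0.23923850087956278
([0.002, 0.715, -0.004], [0.0643, -0.423, -0.1281])
-0.2 [ 0.563  1.126 -0.652  0.804  0.523  2.056  1.459] 1.2992254244176182 0.2597159102854379
([-0.107, 0.709, 0.289], [0.0643, -0.423, -0.1281])
-0.45 [ 0.64   1.144 -0.684  0.765  0.427  2.062  1.267] 1.3154787489316568 0.25904942082505183
([-0.196, 0.696, 0.528], [0.0643, -0.423, -0.1281])
-0.7 [ 0.73   1.139 -0.708  0.792  0.321  2.005  1.067] 1.1779896682596276 0.23792841895112077
([-0.285, 0.675, 0.767], [0.0643, -0.423, -0.1281])
```

jog_arm:
  turn:
    - [0,-0.1,0]
    - [0,-0.2,0]
    - [0,-0.2,0]
    - [0,-0.2,0]
    - [0,-0.2,0]
    - [0,-0.2,0]
    - [0,-0.2,0]
    - [0,-0.2,0]
    - [0,-0.2,0]
    - [0,-0.2,0]
  translation:
    - [0,0,0]
    - [0,0,0]
    - [0,0,0]
    - [0,0,0]
    - [0,0,0]
    - [0,0,0]
    - [0,0,0]
    - [0,0,0]
    - [0,0,0]
    - [0,0,0]
  grip: [0.45,0.45,1,1,1,1,1,1,1,1]
  force: 20

```text
clock: 7.75
tool_pos: [0.5247, 0.1714, 0.1301]
eef_rot: [-0.05, 0.994, 0.005, 0.101]
contact_force: [4.4, 0.5, -3.5]
opening: 0.24
finger_force: 20.0
```

Run:
```python
from kin import *
np.set_printoptions(precision=3,suppress=True)
f,d,G=grasp(); s=r.get_state(); print(s["clock"],s["q"],s["opening"],s["finger_force"],s["contact_force"])
R0=R.from_quat(s["eef_rot"]); print("d in tool",R0.inv().apply(d),"tool z",R0.as_matrix()[:,2], rel(s["tool_pos"]+.12*d,R0))
```

```text
7.75 [-0.205  0.72  -0.378  2.069  1.044  0.37   0.219] 0.2395479982244869 19.99763309955597 [ 4.359  0.495 -3.469]
d in tool [ 0.489 -0.003 -0.872] tool z [ 0.2   0.02 -0.98] ([0.0, 0.0, 0.0], [0.0587, -0.0003, -0.1047])
```

jog_arm:
  turn:
    - [0,0,0]
    - [0,0,0]
    - [0,0,0]
    - [0,0,0]
    - [0,0,0]
    - [0,0,0]
    - [0,0,0]
    - [0,0,0]
    - [0,0,0]
    - [0,0,0]
    - [0,0,0]
    - [0,0,0]
  translation:
    - [0.005,0,-0.009]
    - [0.01,0,-0.0175]
    - [0.015,0,-0.026]
    - [0.02,0,-0.035]
    - [0.024,0,-0.044]
    - [0.029,0,-0.052]
    - [0.034,0,-0.061]
    - [0.029,0,-0.085]
    - [0.024,0,-0.11]
    - [0.019,0,-0.135]
    - [0.014,0,-0.16]
    - [0.014,0,-0.16]
  grip: [1,1,1,1,1,1,1,1,1,1,1,1]
  force: 25

```text
clock: 9.25
tool_pos: [0.4791, 0.1672, 0.2854]
eef_rot: [-0.05, 0.993, 0.006, 0.102]
contact_force: [-0.1, 0.7, -0.2]
opening: 0.239
finger_force: 25.0
```

Run:
```python
from kin import *
np.set_printoptions(precision=3,suppress=True)
s=r.get_state(); print(s["clock"],s["q"],s["opening"],s["finger_force"],s["contact_force"])
P=np.load("kp.npy"); a,b=fk(P,s["q"],SG); print(a-s["tool_pos"])
c=np.array([.503,-.256,.258])
for az in (.106,-.2,-.45,-.7):
    Rm=down(-.52,az); print(az,*ik(P,c,Rm,s["q"],.1)); print(rel(c,Rm))
t=[]
for n in ("top","scene"):
    im=cams.snapshot(n); t.append(im)
    m=[q for q in models.masks_of(n,"candle_medium")][:3]
    for q in m:
        ys,xs=np.nonzero(q["pixels"]); print(n,q["p"],xs.min(),xs.max(),ys.min(),ys.max())
cv2.imwrite("pics/lift.png",np.hstack([t[0][120:320,160:460],t[1][60:260,240:540]])[:,:,::-1])
```

```text
9.25 [ 0.003  0.451 -0.7    2.013  0.632  0.687  0.574] 0.23941445145075985 24.986722469329834 [-0.059  0.729 -0.165]
[-0.009  0.031 -0.001]
0.106 [ 0.57   0.947 -0.636  1.145  0.573  1.726  1.626] 0.8676012011238532 0.21373853278728466
([0.002, 0.725, -0.004], [0.0241, -0.4235, 0.0225])
-0.2 [ 0.632  0.979 -0.644  1.062  0.476  1.769  1.423] 0.9154304810188565 0.2181419314112988
([-0.047, 0.719, 0.304], [0.0241, -0.4235, 0.0225])
-0.45 [ 0.693  0.989 -0.651  1.038  0.393  1.763  1.245] 0.9008430240814363 0.21339566294667422
([-0.087, 0.705, 0.557], [0.0241, -0.4235, 0.0225])
-0.7 [ 0.761  0.983 -0.653  1.055  0.305  1.717  1.065] 0.8319651605770081 0.19997205879765118
([-0.127, 0.684, 0.808], [0.0241, -0.4235, 0.0225])
top 0.6 239 251 219 239
scene 0.81 354 383 172 234
```

View pics/lift.png

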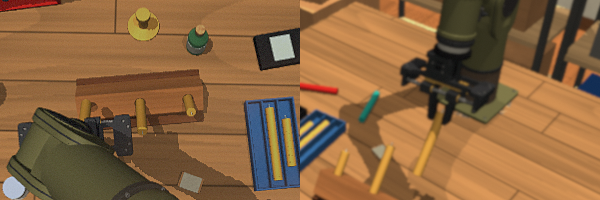

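The picture shows the medium candle in the fingers, clear of the stand: shaft at about (440,130) in the right panel. The other two are still in place. Next I'll carry it high over the box while turning it upright.

jog_arm:
  turn:
    - [0,0,0]
    - [0,0.05,0]
    - [0,0.12,0]
    - [0,0.19,0]
    - [0,0.26,0]
    - [0,0.33,0]
    - [0,0.4,0]
    - [0,0.47,0]
    - [0,0.54,0]
    - [0,0.61,0]
    - [0,0.67,0]
    - [0,0.725,0]
    - [0,0.725,0]
    - [0,0.725,0]
    - [0,0.725,0]
    - [0,0.725,0]
    - [0,0.725,0]
  translation:
    - [-0.006,0,-0.03]
    - [-0.012,0,-0.06]
    - [-0.012,-0.03,-0.06]
    - [-0.01,-0.07,-0.06]
    - [-0.008,-0.11,-0.06]
    - [-0.005,-0.15,-0.06]
    - [-0.002,-0.19,-0.06]
    - [0.002,-0.23,-0.06]
    - [0.005,-0.27,-0.06]
    - [0.008,-0.31,-0.06]
    - [0.01,-0.35,-0.06]
    - [0.01,-0.39,-0.06]
    - [0.01,-0.4235,-0.05]
    - [0.016,-0.4235,-0.03]
    - [0.02,-0.4235,-0.005]
    - [0.022,-0.4235,0.011]
    - [0.022,-0.4235,0.011]
  grip: [1,1,1,1,1,1,1,1,1,1,1,1,1,1,1,1,1]
  force: 25

```text
clock: 11.58
tool_pos: [0.502, -0.2563, 0.2672]
eef_rot: [-0.05, 0.964, -0.013, -0.26]
contact_force: [-0.0, -0.0, -0.0]
opening: 0.238
finger_force: 25.0
```

```bash
cat > chk.py <<'E'
from kin import *
import sys
np.set_printoptions(precision=3,suppress=True)
s=r.get_state(); print(s["clock"],s["q"],s["opening"],s["finger_force"],s["contact_force"],s["tool_pos"])
R0=R.from_quat(s["eef_rot"]); dt=np.array([.489,-.003,-.872]); v=R0.apply(dt); print("candle dir",v,"foot",s["tool_pos"]-.128*v,"rel",rel([.503,-.256,.27],down(-.52)))
t=[]
for n in ("top","scene"):
    im=cams.snapshot(n).copy(); p=cams.camera_params(n)
    for n2 in ("gift_box","candle_medium"): print(n,n2,[(np.round(q["position"],3),round(q["p"],2)) for q in models.place_of(n,n2)][:3])
    c=proj(p,[s["tool_pos"]+k*v for k in(-.128,0,.017)]); print(c)
    x,y=c[1].astype(int); x=max(x-100,0); y=max(y-100,0); t.append(cv2.resize(im[y:y+200,x:x+200],(390,390),interpolation=cv2.INTER_CUBIC)); print("crop",x,y)
cv2.imwrite(f"pics/{sys.argv[1]}.png",np.hstack(t)[:,:,::-1])
E
python3 chk.py end1
```

```text
11.575 [ 0.567  0.882 -0.643  1.271  0.526  1.683  1.566] 0.2379106392378129 24.989980459213257 [-0.042 -0.003 -0.048] [ 0.502 -0.256  0.267]
candle dir [ 0.016 -0.002  1.   ] foot [ 0.5   -0.256  0.139] rel ([0.002, -0.006, -0.002], [0.0005, 0.0002, -0.0029])
top gift_box [(array([ 0.499, -0.255,  0.001]), 0.71)]
top candle_medium [(array([ 0.501, -0.251,  0.143]), 0.79), (array([0.611, 0.068, 0.04 ]), 0.57)]
[[446.936 257.554]
 [463.984 247.752]
 [466.564 246.268]]
crop 363 147
scene gift_box [(array([ 0.506, -0.254, -0.   ]), 0.65)]
scene candle_medium [(array([ 0.501, -0.258,  0.147]), 0.54)]
[[242.91  164.295]
 [236.185 124.708]
 [235.218 119.009]]
crop 136 24
```

View pics/end1.png

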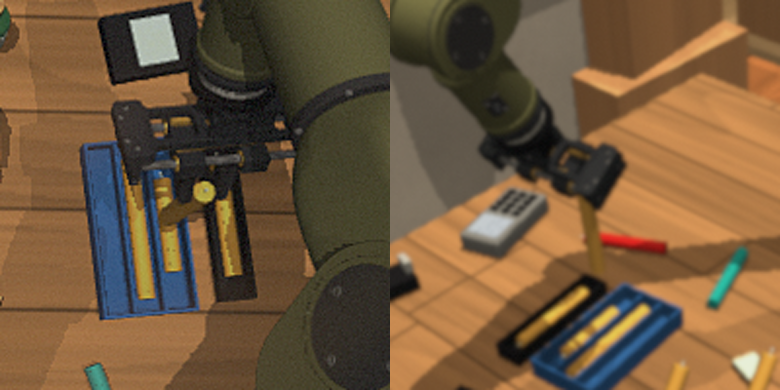

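The picture shows the candle upright: foot at about (165,218) and top at (205,190) in the left panel, foot at (597,273) in the right. That matches the prediction. The network also puts the foot at (0.501,-0.255,0.145), over the box middle. I'll let it settle briefly, then hand in.

jog_arm:
  turn:
    - [0,0,0]
    - [0,0,0]
    - [0,0,0]
    - [0,0,0]
  translation:
    - [0,0,0]
    - [0,0,0]
    - [0,0,0]
    - [0,0,0]
  grip: [1,1,1,1]
  force: 25

```text
clock: 12.38
tool_pos: [0.5025, -0.2565, 0.2687]
eef_rot: [-0.049, 0.965, -0.013, -0.258]
contact_force: [0.4, -0.1, -0.3]
opening: 0.246
finger_force: 25.0
```

```bash
python3 -c "
from plant import r
print(r.finish_job())"
```

```text
the job is handed in; nothing more can be done
None
```

The medium candle was the missing one; I drew it from the stand and handed in with it held upright, wick up, over the middle of the gift box, its foot about 14 cm above the counter (no verdict was shown).

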